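# Angle a profile length past the post into its bay

### The job

Push the loose length of aluminium profile along the bench into the blue three-walled bay until its whole length lies against the back wall. A yellow post stands in the mouth, so push one end, then the other: angle the left end in first, behind the post, then swing the right end in. Only push with the fingertips, never pick the profile up (it stays flat on the bench), and leave the beaker, the tape roll and the battery where they stand.

Things in the scene. Friction and masses are not known exactly. Their poses are not given: they have to be found in the camera images.
- profile: loose straight aluminium profile, 240 long x 25 wide x 25 mm high, about 0.3 kg, with black end caps, lying on the bench. Origin: centre of its underside; y along its length towards the left end, x across it (away from the robot), z up. It starts roughly crosswise in front of the bay, to the right of the post
- left_end (a point): centre of the end face of the profile at its left (+y) end, 12.5 mm above its underside
- right_end (a point): centre of the end face of the profile at its right (-y) end, 12.5 mm above its underside
- bay: fixed blue bay, open to the robot: back and two side walls 30 high, 8 mm thick, no floor plate. Origin: on the bench, middle of the back wall's inner face; x into the back wall, y left along it, z up. Inside: 276 mm long (y -138 to 138), 62 mm deep (mouth at x = -62 mm). 3 mm high screw flanges reach 25 mm out beyond its sides. The profile fully in lies at x = -12.5 mm, along y
- post: fixed upright yellow post with a black band, 24 mm in diameter, 45 mm high, just outside the bay's mouth, about 50 mm from its left side wall; about 62 mm are free between it and the back wall. The mouth right of it is about 214 mm wide, shorter than the profile. Origin: centre of its foot
- beaker: loose low glass beaker, 51 mm across, 66 mm high, left of the work; origin at the centre of its foot; a bystander
- tape_roll: loose roll of white tape lying flat, 62 mm across, 19 mm high, right of the bay; origin at the centre of its underside; a bystander
- battery: loose yellow and black block battery, 27 x 48 x 17 mm, left of the bay; origin at the centre of its underside; a bystander

How it is judged (in metres and radians):
On the way:
1. the profile is angled in: its left end is inside the bay behind the post, while its right end is still outside the mouth (x of left_end in the frame of bay above -0.062 m and y of left_end in the frame of bay above 0.07 m and x of right_end in the frame of bay below -0.062 m), for 0.1 s.
At the end, for the whole second after the job is handed in: The profile lies flat and still on the bench inside the bay, along the back wall, with a gap of no more than 9 mm to it at either end (x of left_end in the frame of bay between -0.0215 and 0 m and x of right_end in the frame of bay between -0.0215 and 0 m and y of left_end in the frame of bay below 0.141 m and y of right_end in the frame of bay above -0.141 m and height (world z) of profile below 0.005 m and angle between profile's own z axis and vertical below 0.06 rad and linear speed of profile below 0.01 m/s); the robot touches nothing.
It fails at once if the profile is lifted off the bench, carried or tipped (height (world z) of profile above 0.012 m or height (world z) of any of left_end, right_end above 0.03 m or angle between profile's own z axis and vertical above 0.2 rad).
It fails at once if the beaker is shifted by more than 20 mm or tipped (distance of beaker from where it was at the start of the episode above 0.02 m or angle between beaker's own z axis and vertical above 0.3 rad).
It fails at once if the tape roll is shifted by more than 20 mm (distance of tape_roll from where it was at the start of the episode above 0.02 m).
It fails at once if the battery is shifted by more than 20 mm (distance of battery from where it was at the start of the episode above 0.02 m).
It also fails if it takes over 72 s, if anything falls off the work surface, if the arm or the gripper's body presses on something with over 40 N, if the wrist force passes 120 N, or if a joint passes its speed limit or range.

### The arm

A 6-joint arm with a two-finger parallel gripper is mounted at the origin on a cart in front of the work surface, level with it; the furniture and walls round the work are solid. World frame = base frame: x ahead of the robot, y to its left, z up, the work surface at z = 0. Lengths are in mm, angles in degrees, forces in N, time in s.
With the tool pointing down it reaches from about 250 to 850 mm from the base axis. Payload 12.5 kg.
Tool frame: the origin (TCP) lies between the finger pads; the fingertips stand 8 mm ahead of it and the grasp point (between the pads) lies 11 mm behind it; z points along the fingers, y is the line along which they close (so a half turn about z gives the same grasp; the last joint's range is limited). The gripper opens to 93 mm and grips with 3 to 60 N. Pads are 15 mm wide; open, the fingers measure 128 mm over their backs; the gripper's body (75 mm by 188 mm) begins 65 mm behind the grasp point.
Start: joints at [60.527, 20.094, 94.641, -0, 65.266, -4.847], TCP at [229.147, 499.976, 226.633] pointing down, gripper open.
Joint ranges: [-157.81, 157.81], [-45, 120.19], [0.68, 151.7], [-89.99, 269.99], [4.06, 180], [-164.3, 164.3]. Speed limits (degrees/s): [127.2, 127.2, 159.86, 180, 180, 180].

### API

Orientations are given as a 3x3 rotation matrix whose columns are the frame's x, y, z axes.
In Python, from rig import r, eoat, kin, telemetry, cams, ticket gives the robot as it stands. The module is installed in compiled form; this text tells all that it offers. Calls block until the motion is done:
- r.movep(position, orientation): joint-space move of the TCP to a pose.
- r.move_l(position, rot=None, vel=150, force_limit=None): straight line of the TCP; rot=None keeps the orientation; vel is the mean speed in mm/s. With force_limit (N) it stops when the force on the tool has changed by that much, and returns True; else False.
- r.move_joints(angles): joint-space move.
- eoat.let_go() and eoat.gripper_close(): open the fingers fully, or close them until they stop; the grip force is fixed at half the most.
- r.pause(seconds).
- kin.inverse_kinematics(position, orientation): joint angles nearest the present ones, or None.
- telemetry.sense(): the state.
- cams.camera(name): name is "scene" or "top" or "wrist"; returns a dict with "img" (420x560x3 uint8, red, green, blue), "fx", "fy", "cx", "cy" (pixels), "dist_coeffs" ([k1, k2, p1, p2, k3] as OpenCV has them; the pictures are not rectified), "T" (4x4, takes a point from camera to world coordinates). Camera axes: x right, y down, z forward; pixel columns grow to the right and rows downward; lengths in mm; the calibration is good to about 2 mm. A picture is of the moment at which its call begins. There is no depth.
A pose or a line that the arm cannot do raises r.PlanningError and nothing moves.
- ticket.sign_off(): hands the job in; it is judged then, once.
The state is a dict: "time": time; "joint_pos": joint angles; "joint_velocities": joint speeds; "tau": joint torques, N m; "tcp_pos": TCP position; "ee_rot": TCP orientation; "wrist_force": force on the tool from outside, world axes, zero at the start; "torque": the same for the moment, N m; "finger_gap": finger opening in mm; "grasp_force": force on a finger pad.
Only numpy, scipy, OpenCV 4.12 (cv2) and the standard library are available. Lean on these libraries where they do the work, as an engineer would, in place of code of your own. Each camera call takes 0.05 s, during which the arm holds its last target. There are 200 camera calls.

## Working session

There is one attempt and no reset: what is moved stays moved. The work goes in short steps, each a Python script; the robot and the scene stay as the last script left them, time stands still between calls to the robot, and variables do not carry over. Pictures are saved under pics/ and viewed, at most 10 in all, crops included, and the job is handed in when it is done.

```bash
mkdir -p pics
python3 - <<'E'
from rig import r,eoat,kin,telemetry,cams,ticket
import cv2,pickle,numpy as np
d={}
for n in("top","scene"):
    c=cams.camera(n);d[n]=c
    cv2.imwrite(f"pics/{n}0.png",cv2.cvtColor(c["img"],cv2.COLOR_RGB2BGR))
    print(n,c["fx"],c["cx"],c["cy"],c["dist_coeffs"],np.round(c["T"],3).tolist())
pickle.dump(d,open("c0.pkl","wb"))
s=telemetry.sense();print(s["time"],s["ee_rot"],s["finger_gap"])
E
```

```text
top 473.0477353651331 274.5341120258988 214.67397344269492 [-0.06178399  0.          0.          0.          0.        ] [[-0.004, -0.988, 0.152, 445.666], [-1.0, 0.0, -0.022, 98.049], [0.021, -0.152, -0.988, 980.309], [0.0, 0.0, 0.0, 1.0]]
scene 535.8372735118063 273.630808250423 210.04953892793563 [-0.1803123  0.         0.         0.         0.       ] [[0.753, -0.512, 0.413, 77.694], [-0.658, -0.577, 0.484, -531.209], [-0.009, -0.637, -0.771, 999.52], [0.0, 0.0, 0.0, 1.0]]
0.1 [[-9.09067197e-01  4.16649254e-01 -4.80781640e-04]
 [ 4.16649527e-01  9.09066744e-01 -9.08944144e-04]
 [ 5.83517006e-05 -1.02660875e-03 -9.99999471e-01]] 93.12959520704132
```

View pics/top0.png

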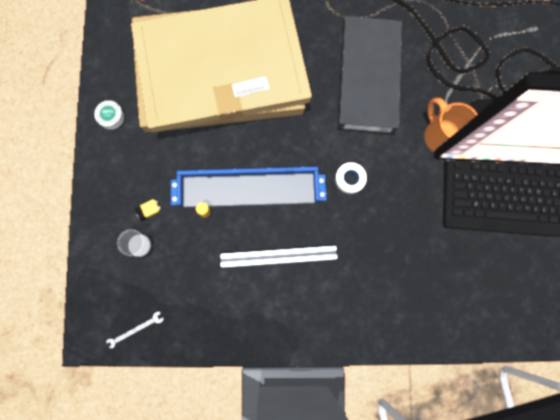

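View pics/scene0.png

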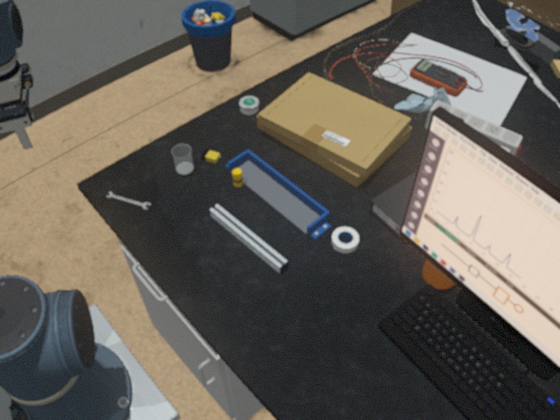

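The top view shows the profile from (220,260) to (337,252), the bay at about (172–326, 168–206) and the post at (203,209). The beaker is at (138,244), the battery at (148,209) and the tape at (351,178). The scene view shows the same layout, with the profile from (212,210) to (285,265) and the post at (237,177).

```bash
cat > h.py <<'E'
import cv2,numpy as np
def K(c): return np.array([[c["fx"],0,c["cx"]],[0,c["fy"],c["cy"]],[0,0,1.]])
def rays(c,px):
    u=cv2.undistortPoints(np.array(px,float).reshape(-1,1,2),K(c),np.array(c["dist_coeffs"])).reshape(-1,2)
    d=np.c_[u,np.ones(len(u))]@c["T"][:3,:3].T
    return c["T"][:3,3],d
def plane(c,px,z):
    o,d=rays(c,px); return (o+d*((z-o[2])/d[:,2])[:,None])[:,:2]
def tri(c1,p1,c2,p2):
    o1,d1=rays(c1,[p1]);o2,d2=rays(c2,[p2]);d1,d2=d1[0],d2[0]
    A=np.c_[d1,-d2];t=np.linalg.lstsq(A,o2-o1,rcond=None)[0]
    a,b=o1+t[0]*d1,o2+t[1]*d2
    return (a+b)/2,np.linalg.norm(a-b)
def blob(c,lo,hi,roi,close=0):
    x0,y0,x1,y1=roi;hsv=cv2.cvtColor(c["img"],cv2.COLOR_RGB2HSV)
    m=cv2.inRange(hsv,np.array(lo),np.array(hi));k=np.zeros_like(m);k[y0:y1,x0:x1]=m[y0:y1,x0:x1]
    if close:k=cv2.morphologyEx(k,cv2.MORPH_CLOSE,np.ones((close,close),np.uint8))
    cs=cv2.findContours(k,cv2.RETR_EXTERNAL,cv2.CHAIN_APPROX_NONE)[0]
    return max(cs,key=cv2.contourArea).reshape(-1,2),k
E
python3 - <<'E'
from h import *
import pickle
d=pickle.load(open("c0.pkl","rb"));t,s=d["top"],d["scene"]
np.set_printoptions(precision=1,suppress=True)
W=((0,0,120),(180,90,255))
def rect(c,roi,lohi,z,cl=5):
    p,_=blob(c,*lohi,roi,cl);return cv2.minAreaRect(plane(c,p,z).astype(np.float32)),p
for n,c,roi in(("top",t,(205,240,350,275)),("scene",s,(200,195,300,280))):
    R,p=rect(c,roi,W,25);print(n,"profile",R,cv2.boxPoints(R).tolist())
    b=cv2.boxPoints(cv2.minAreaRect(p));print(b.tolist())
Y=((20,120,100),(35,255,255))
for n,c,roi,rb in(("top",t,(190,195,216,220),(135,195,165,220)),("scene",s,(225,160,248,190),(200,145,224,165))):
    for nm,q,z in(("post",roi,45),("batt",rb,17)):
        p,_=blob(c,*Y,q);print(n,nm,p.min(0),p.max(0),plane(c,[p.mean(0)],z),cv2.minAreaRect(plane(c,p,z).astype(np.float32)))
B=((100,120,60),(125,255,255))
for n,c,roi in(("top",t,(160,155,335,215)),("scene",s,(220,140,335,240))):
    p,k=blob(c,*B,roi);q=cv2.minAreaRect(p);print(n,"bay px",p.min(0),p.max(0),cv2.boxPoints(cv2.minAreaRect(plane(c,p,30).astype(np.float32))).tolist())
p,_=blob(t,(0,0,110),(180,110,200),(180,172,320,207),3)
b=cv2.boxPoints(cv2.minAreaRect(p));print("floor",b.tolist(),plane(t,b,0).tolist())
p,_=blob(t,(0,0,140),(180,80,255),(332,160,372,196),3);print("tape",cv2.minEnclosingCircle(plane(t,p,19).astype(np.float32)))
print("beaker",plane(t,[[129,243]],0),plane(t,[[140,245]],66), plane(t,[[129,243]],66),plane(t,[[140,245]],0))
a=cv2.resize(t["img"][155:280,165:345],None,fx=4.4,fy=4.4,interpolation=cv2.INTER_CUBIC)
cv2.imwrite("pics/crop0.png",cv2.cvtColor(a,cv2.COLOR_RGB2BGR))
a=cv2.resize(s["img"][135:275,165:345],None,fx=4.2,fy=4.2,interpolation=cv2.INTER_CUBIC)
cv2.imwrite("pics/crop1.png",cv2.cvtColor(a,cv2.COLOR_RGB2BGR))
E
```

```text
top profile ((507.93560791015625, 69.54153442382812), (30.46489715576172, 237.3165740966797), 3.930689573287964) [[484.6050109863281, 186.87652587890625], [500.8729553222656, -49.88180923461914], [531.2662353515625, -47.79345703125], [514.998291015625, 188.96487426757812]]
[[219.0762939453125, 252.83673095703125], [336.3409118652344, 244.60765075683594], [337.3994140625, 259.6912841796875], [220.13479614257812, 267.92034912109375]]
scene profile ((504.3787536621094, 68.77853393554688), (35.124595642089844, 235.62359619140625), 3.81367826461792) [[479.0194396972656, 185.16134643554688], [494.6912536621094, -49.94049072265625], [529.738037109375, -47.604278564453125], [514.0662841796875, 187.49755859375]]
[[206.52474975585938, 212.24752807617188], [215.56930541992188, 201.19308471679688], [287.5594177246094, 260.0940856933594], [278.5148620605469, 271.1485290527344]]
top post [195 206] [209 217] [[596.4 221.6]] ((595.5198974609375, 222.13766479492188), (22.002426147460938, 28.035669326782227), 5.793585777282715)
top batt [140 199] [158 217] [[606.7 339.2]] ((607.1067504882812, 336.3990
[... 525 characters left out ...]
877563476562, 292.4354248046875]]
scene bay px [225 149] [331 238] [[599.8004150390625, 278.5409240722656], [610.3619384765625, -47.47468948364258], [695.699951171875, -44.7100830078125], [685.138427734375, 281.3055419921875]]
floor [[181.1876983642578, 176.11105346679688], [314.19134521484375, 172.23715209960938], [315.09149169921875, 203.14297485351562], [182.08786010742188, 207.01687622070312]] [[679.4278385504896, 274.41593594705034], [688.1715096839584, -8.227505899853057], [621.2244877421139, -9.001049005235387], [612.93458824445, 270.6861457887941]]
tape ((672.8510131835938, -83.08885955810547), 34.430355072021484)
beaker [[537.2 379.3]] [[527.1 338.8]] [[531.  360.3]] [[533.  356.1]]
```

View pics/crop0.png

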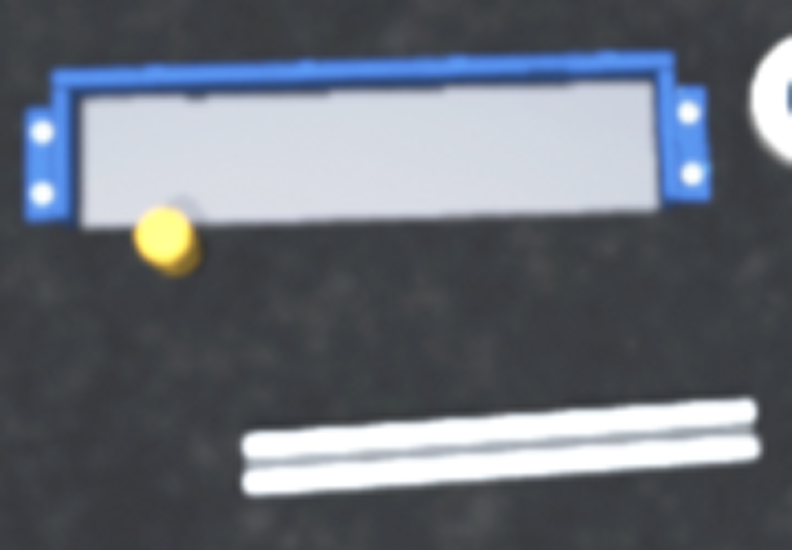

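View pics/crop1.png

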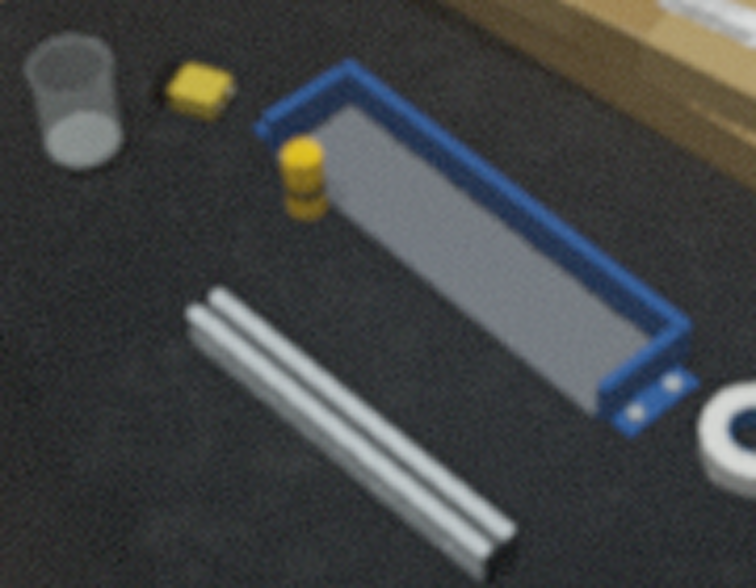

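The crops confirm the bay outline: in crop0 the back corners are at (53,72) and (674,54), and the floor runs (80,95) to (660,210). The post top is at (165,235) in crop0 and (302,147) in crop1. Next I cross-check heights from the two views, fix the bay frame, and make the first push with open fingers for two-point contact.

```bash
cat >> h.py <<'E'
def rotm(ph): # tool down, tool y = (-sin ph, cos ph)
    c,s=np.cos(ph),np.sin(ph); return np.array([[-c,-s,0],[-s,c,0],[0,0,-1.]])
def nrm(ph): return np.array([np.cos(ph),np.sin(ph)])
def ax(ph): return np.array([-np.sin(ph),np.cos(ph)])
class Bay:
    def __init__(s,o,ph): s.o,s.ph=np.array(o),ph; s.R=np.c_[nrm(ph),ax(ph)]
    def w(s,p): return s.o+s.R@np.array(p,float)
    def b(s,p): return (np.array(p)-s.o)@s.R
E
cat > m.py <<'E'
from h import *
import pickle
d=pickle.load(open("c0.pkl","rb"));t,s=d["top"],d["scene"]
a=lambda x,y:(x/4.4+165-.4,y/4.4+155-.4)
b=lambda x,y:(x/4.2+165-.4,y/4.2+135-.4)
P={}
for n,p,q in(("post top",(165,235),(302,147)),("prof NL",(243,488),(190,312)),("prof FR",(755,402),(513,526)),
  ("bay BL",(53,70),(350,60)),("bay BR",(674,53),(690,320))):
    P[n],e=tri(t,a(*p),s,b(*q));print(n,P[n].round(1),round(e,1))
q=plane(t,[a(53,70),a(674,53)],30);print("outer back@30",q.round(1),np.linalg.norm(q[0]-q[1]))
f=plane(t,[a(80,95),a(656,81),a(660,210),a(80,228)],0);print("floor",f.round(1),np.linalg.norm(f[0]-f[1]),np.linalg.norm(f[2]-f[3]))
v=q[0]-q[1];ph=np.arctan2(-v[0],v[1]);m=f[3]-f[2]
print("phi",np.degrees(ph),np.degrees(np.arctan2(-m[0],m[1])))
B=Bay(q.mean(0)-8*nrm(ph),ph);print("o",B.o);print("floor in bay",np.array([B.b(x) for x in f]).round(1));print("post",B.b(P["post top"][:2]).round(1),B.b(plane(t,[a(165,235)],45)[0]).round(1))
print("profile",B.b([508.7,69.5]).round(1))
E
python3 m.py
```

```text
post top [602.3 221.7  51.7] 0.4
prof NL [490.4 187.5  20.9] 1.6
prof FR [527.5 -46.9  28.6] 1.3
bay BL [684.5 279.1  28. ] 0.2
bay BR [691.3 -12.   33.5] 1.0
outer back@30 [[684.1 278.7]
 [692.7 -12.6]] 291.49182561467956
floor [[679.3 271. ]
 [686.5  -7.1]
 [623.   -8. ]
 [614.2 269.3]] 278.24963700982624 277.39081109339935
phi 1.6818302420908313 1.8104527915400395
o [680.39603001 132.80585063]
floor in bay [[   2.9  138.2]
 [   2.  -140.1]
 [ -61.5 -139. ]
 [ -62.2  138.3]]
post [-75.5  91.1] [-74.5  92.1]
profile [-173.5  -58.2]
```

Sizes and heights agree with the text. First push.

```bash
cat >> h.py <<'E'
BAY=Bay([680.4,132.8],np.radians(1.7))
def find(c,roi=None):
    """profile centre, phi (world) from the bright rails in the top view, at z=25"""
    hsv=cv2.cvtColor(c["img"],cv2.COLOR_RGB2HSV)
    m=cv2.inRange(hsv,np.array((0,0,225)),np.array((180,40,255)))
    k=np.zeros_like(m);k[165:275,170:333]=m[165:275,170:333]
    cs=[x.reshape(-1,2) for x in cv2.findContours(k,cv2.RETR_EXTERNAL,cv2.CHAIN_APPROX_NONE)[0] if cv2.arcLength(x,True)>60]
    p=plane(c,np.vstack(cs),25).astype(np.float32)
    R=cv2.boxPoints(cv2.minAreaRect(p)); e=[R[1]-R[0],R[2]-R[1]]
    v=max(e,key=np.linalg.norm); v=v*np.sign(v[1]); ph=np.arctan2(-v[0],v[1])
    return R.mean(0),ph,sorted(np.linalg.norm(x) for x in e)
def report(c):
    p,ph,s=find(c); th=ph-BAY.ph
    b=BAY.b(p);print("bay centre",b.round(1),"th",np.degrees(th).round(1),"L",(b+120*ax(th)).round(1),"R",(b-120*ax(th)).round(1),"size",np.round(s,1))
    return p,ph
E
python3 - <<'E'
from h import *
from rig import r,eoat,kin,telemetry,cams,ticket
import pickle
report(pickle.load(open("c0.pkl","rb"))["top"])
p0=np.array([508.7,69.5]);ph0=np.radians(3.9)
ph1=BAY.ph-np.radians(18);p1=BAY.w([-85,-75])
h=lambda p,z:[p[0],p[1],z]
s=p0-55*nrm(ph0)
r.movep(h(s,150),rotm(ph0));print(telemetry.sense()["joint_pos"])
r.move_l(h(s,14),vel=120)
r.move_l(h(p0-24*nrm(ph0),14),vel=60)
print(r.move_l(h(p1-20*nrm(ph1),14),rot=rotm(ph1),vel=40,force_limit=40))
t=telemetry.sense();print(t["time"],t["tcp_pos"],t["wrist_force"])
r.move_l(h(p1-60*nrm(ph1),14),vel=80);r.move_l(h(p1-60*nrm(ph1),130),vel=120)
r.movep([400,-60,200],rotm(0))
c=cams.camera("top");pickle.dump(c,open("c1.pkl","wb"));report(c);print(telemetry.sense()["time"])
cv2.imwrite("pics/t1.png",cv2.cvtColor(c["img"],cv2.COLOR_RGB2BGR))
E
```

```text
bay centre [-100.8  -20. ] th -0.2 L [-100.3  100. ] R [-101.2 -140. ] size [180.8 295.4]
[ 2.48346381e+00  1.67296461e+01  1.12007549e+02  3.60956861e-03
  5.12472854e+01 -9.14391227e+01]
False
6.35 [578.42648066  60.95205523  14.01699167] [-0.67279946  0.77546592 -1.07494884]
bay centre [-49.5 -25.6] th -12.4 L [-23.8  91.6] R [ -75.3 -142.8] size [ 89.4 313.3]
9.0
```

View pics/t1.png

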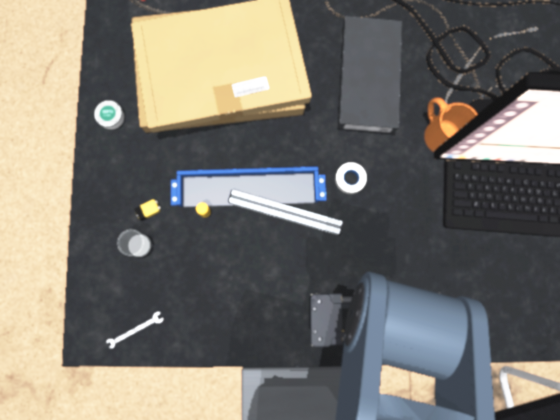

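The profile now runs from (233,196) to (341,226), with its left end inside the mouth, right of the post at (203,209). The finder is picking up the bay floor, so I'll tighten it.

```bash
python3 - <<'E'
import re
s=open("h.py").read()
s=s.replace("(0,0,225)","(0,0,THR)").replace("k[165:275,170:333]=m[165:275,170:333]","k[165:275,180:348]=m[165:275,180:348];cv2.circle(k,(351,178),22,0,-1)")
s=s.replace("def find(c","THR=235\ndef find(c")
s=s.replace("cv2.arcLength(x,True)>60]","cv2.arcLength(x,True)>120 and min(cv2.minAreaRect(x)[1])<16]")
open("h.py","w").write(s)
E
python3 - <<'E'
import h,pickle,numpy as np
c0=pickle.load(open("c0.pkl","rb"))["top"];c=pickle.load(open("c1.pkl","rb"))
print(c["img"][190,275],c["img"][200,205:225:6].tolist(),c["img"][212,280:296:2].tolist())
for t in(200,215,225,235,245):
    h.THR=t
    for q in(c0,c):
        try:print(t,end=" ");h.report(q)
        except Exception as e:print(e)
E
```

```text
[212 218 226] [[199, 203, 214], [218, 220, 228], [218, 221, 229], [218, 221, 229]] [[252, 253, 254], [232, 237, 241], [203, 209, 218], [172, 177, 185], [168, 172, 180], [171, 175, 183], [194, 200, 207], [233, 237, 241]]
200 bay centre [-173.8  -57.8] th 2.2 L [-178.5   62.1] R [-169.1 -177.7] size [ 27.8 236.5]
200 bay centre [-90.1 -71.8] th -17.9 L [-53.2  42.4] R [-127.1 -186. ] size [ 13.2 235. ]
215 bay centre [-173.7  -57.7] th 2.3 L [-178.5   62.2] R [-169.  -177.6] size [ 27.5 236.2]
215 bay centre [-90.3 -72.1] th -18.0 L [-53.2  42.1] R [-127.4 -186.2] size [ 12.3 234.4]
225 bay centre [-174.2  -58. ] th 2.1 L [-178.6   61.9] R [-169.9 -178. ] size [ 26.6 233.1]
225 bay centre [-90.4 -71.7] th -18.1 L [-53.1  42.3] R [-127.7 -185.8] size [ 11.6 233.9]
235 bay centre [-174.2  -58.1] th 2.2 L [-178.9   61.8] R [-169.5 -178. ] size [ 25.8 233. ]
235 bay centre [-82.3 -74.7] th -18.2 L [-44.8  39.3] R [-119.7 -188.8] size [ 27.8 232.5]
245 bay centre [-174.  -58.] th 2.2 L [-178.7   61.9] R [-169.4 -177.9] size [ 25.1 232.8]
245 bay centre [-82.3 -74.2] th -18.0 L [-45.2  40. ] R [-119.3 -188.3] size [ 26.4 231.4]
```

```bash
sed -i 's/^THR=235/THR=240/' h.py
cat > push2.py <<'E'
from h import *
from rig import r,eoat,kin,telemetry,cams,ticket
import sys
d=float(sys.argv[1]); # axial push distance
c=cams.camera("top");p,ph=report(c)
a=ax(ph);e=p-120*a;h=lambda q,z:[q[0],q[1],z]
eoat.gripper_close()
for o in(90,-90):
    R=rotm(ph+np.radians(o));j=kin.inverse_kinematics(h(e-40*a,120),R)
    if j is not None:break
print(o,np.round(j,1),telemetry.sense()["finger_gap"])
r.movep(h(e-40*a,120),R);r.move_l(h(e-40*a,14),vel=120)
r.move_l(h(e-12*a,14),vel=60)
print(r.move_l(h(e+(d-7.5)*a,14),vel=40,force_limit=25))
t=telemetry.sense();print(t["time"],t["tcp_pos"],t["wrist_force"])
q=np.array(t["tcp_pos"][:2])-35*a
r.move_l(h(q,14),vel=80);r.move_l(h(q,130),vel=120)
r.movep([400,-60,200],R)
c=cams.camera("top");report(c);print(telemetry.sense()["time"])
cv2.imwrite(f"pics/p{int(t['time'])}.png",cv2.cvtColor(c["img"],cv2.COLOR_RGB2BGR))
E
python3 push2.py 45
```

```text
bay centre [-82.3 -74.8] th -18.0 L [-45.2  39.4] R [-119.3 -188.9] size [ 27.2 232.5]
-90 [-14.7  29.   97.9  -0.   53.1   1.5] 0.3322738950772221
False
15.175 [577.26239294 -23.68144488  14.01999615] [-0.14221509  0.53974333  0.28715085]
bay centre [-68.2 -29.1] th -17.9 L [-31.3  85.1] R [-105.1 -143.3] size [ 28.  233.1]
17.6917
```

```bash
python3 push2.py 34; ls pics
```

```text
bay centre [-68.2 -29.1] th -17.9 L [-31.3  85.1] R [-105.1 -143.3] size [ 28.  233.1]
-90 [-9.9 29.6 96.8 -0.  53.6  6.3] 0.3916581783276692
False
21.5 [587.07665256  11.84334292  14.05470629] [ 0.91536948 -0.92394033 -0.19722528]
bay centre [-56.5   6. ] th -17.8 L [-19.7 120.3] R [ -93.3 -108.2] size [ 27.  233.5]
24.0583
crop0.png
crop1.png
p15.png
p21.png
scene0.png
t1.png
top0.png
```

Run:
```python
from h import *
from rig import r,eoat,kin,telemetry,cams,ticket
c=cams.camera("top");p,ph=report(c)
a,n=ax(ph),nrm(ph);h=lambda q,z:[q[0],q[1],z]
eoat.let_go();R=rotm(ph)
s=p-25*a
r.movep(h(s-60*n,130),R);r.move_l(h(s-60*n,14),vel=120)
r.move_l(h(s-23*n,14),vel=60)
f=telemetry.sense
print(r.move_l(h(BAY.w([-35,-19]),14),rot=rotm(BAY.ph),vel=35,force_limit=30),f()["wrist_force"],BAY.b(f()["tcp_pos"][:2]))
print(r.move_l(h(BAY.w([-26,-19]),14),vel=12,force_limit=15),f()["wrist_force"],BAY.b(f()["tcp_pos"][:2]))
q=np.array(f()["tcp_pos"][:2])-50*nrm(BAY.ph)
r.move_l(h(q,14),vel=80);r.move_l(h(q,130),vel=120)
r.movep([400,-60,200],R)
c=cams.camera("top");print(f()["time"])
cv2.imwrite("pics/end.png",cv2.cvtColor(cv2.resize(c["img"][155:280,165:345],None,fx=4.4,fy=4.4,interpolation=cv2.INTER_CUBIC),cv2.COLOR_RGB2BGR))
report(c)
```

```text
bay centre [-56.5   6. ] th -17.8 L [-19.7 120.3] R [ -93.3 -108.2] size [ 27.  233.5]
False [-0.44825816  0.14518963  0.22310972] [-34.94267378 -18.96614979]
True [-0.53922628 -0.26853409 -0.03677679] [-34.65947117 -18.99572783]
33.525
bay centre [-12.1   5.2] th 0.1 L [-12.3 125.2] R [ -11.9 -114.8] size [ 26.5 232.1]
```

View pics/end.png

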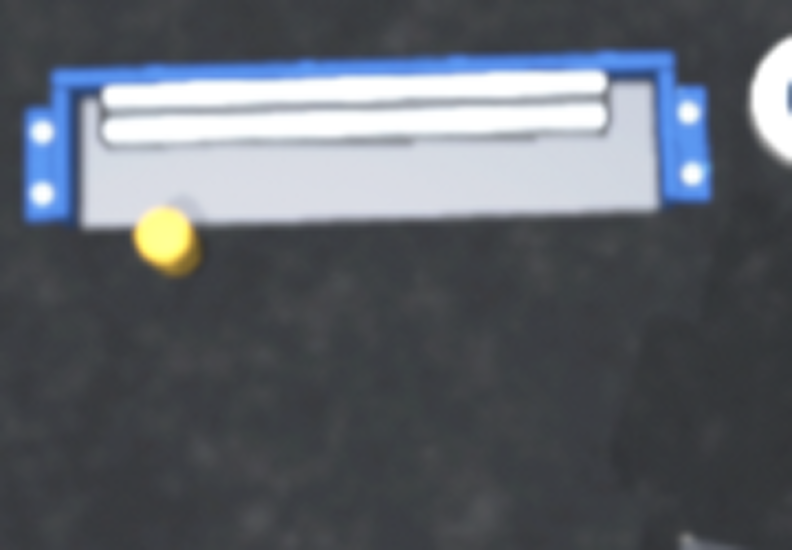

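The profile lies flush along the back wall, from (103,115) to (606,100) in the crop. Both ends measure about 12 mm from the wall face to the centreline, so the gap is close to zero. The arm is clear.

```bash
python3 -c "
from rig import ticket
print(ticket.sign_off())"
```

```text
the job is handed in; nothing more can be done
None
```

The profile was angled in behind the post, swung flush against the bay's back wall with both end gaps measuring about zero, and the job was handed in at about 34 s; the judge returned no verdict.

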